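# Unclamp and peel the top sample tray off a stuck stack and present it

## Robot

A 6-joint arm with a two-finger parallel gripper is mounted at the origin on the work surface. World frame = base frame: x ahead of the robot, y to its left, z up, the work surface at z = 0. Lengths are in m, angles in rad, forces in N, time in s.
With the tool pointing down it reaches from about 0.375 to 0.975 m from the base axis. Payload 3.8 kg.
Tool frame: the origin (TCP) lies midway between the tips of the shut fingers; the grasp point (between the pads) lies 19 mm behind it; z points along the fingers, y is the line along which they close (so a half turn about z gives the same grasp; the last joint's range is limited). The gripper opens to 85 mm and grips with 20 to 120 N. Pads are 22 mm wide; open, the fingers measure 114 mm over their backs; the gripper's body (76 mm by 85 mm) begins 54 mm behind the grasp point. The pads swing forward as they close: fully open they stand 13 mm farther back than shut.
Start: joints at [1.198, 0.264, 1.604, -0, 1.274, -0.037], TCP at [0.222, 0.637, 0.231] pointing down, gripper open.
Joint ranges: [-2.63, 2.63], [-0.94, 2.18], [0.31, 2.57], [-1.31, 4.45], [0, 2.66], [-2.55, 2.55]. Speed limits (rad/s): [2.57, 2.57, 3.14, 3.14, 3.14, 3.14].

## Interface

Orientations are given as a rotation vector (axis times angle).
In Python, from workcell import read_state, vision, ticket gives the robot as it stands. The module is installed in compiled form; this text tells all that it offers.
- The arm moves only by the tool jog_arm, never from a script. Its arguments are lists of equal length, an entry for each row: "turn": the turn, a rotation vector about the tool's x, y, z in rad, a list of three; "delta_pos": the shift along the tool's x, y, z in m, a list of three; "gripper": the finger opening in m, from 0 to 0.0854. In form: {"turn": [[rx, ry, rz], ...], "delta_pos": [[dx, dy, dz], ...], "gripper": [gripper, ...]}. A call has 1 to 20 rows; each row shifts and turns the commanded pose from where the row before left it, along the tool's axes as they then stand; what a row does not reach is not made up. A row lasts 1/12 s, in which the tool goes at most 41.7 mm and 7.16 degrees, less where a joint would pass 70% of its speed; a pose out of reach is approached as far as the arm can. A call with a gripper value outside its range is refused whole. The fingers move at their own pace and stop on an object; "grip_force" is the grip in N (left out, the last holds). Time passes only in rows, so rows that do not move let the fingers close. It gives the time, the measured TCP pose, the force, the opening and the grip force at its end, in the units of the state.
- read_state(): the state, without advancing time (a new reading comes with each control period).
- vision.read_camera(name): name is "side" or "top"; returns the picture (420x560x3 uint8, red, green, blue); there is no depth.
- vision.calibration(name): a dict with "vfov" (degrees; the focal length in pixels is half the picture's height over the tangent of half this angle, whatever the lens; pixels are square), "cx", "cy" (the principal point, pixels), "R" (3x3) and "t" (3): a world point X has camera coordinates R X + t. Camera axes: x right, y down, z forward; pixel columns grow to the right and rows downward; lengths in m; the calibration is good to about 2 mm. A picture is of the moment at which its call begins. calibration takes no time and is no camera call.
- ticket.finish_job(): hands the job in; it is judged then, once.
The state is a dict: "time": time; "q": joint angles; "joint_vel": joint speeds; "joint_torque": joint torques, N m; "tool_pos": TCP position; "tcp_rot": TCP orientation; "wrist_force": force on the tool from outside, world axes, zero at the start; "torque": the same for the moment, N m; "width": opening from 0.0 (shut) to 1.0 (fully open); "grip_force": force on a finger pad.
Only numpy, scipy, OpenCV 4.12 (cv2) and the standard library are available. Lean on these libraries where they do the work, as an engineer would, in place of code of your own. Each camera call takes 0.05 s, during which the arm holds its last target. There are 200 camera calls.

## Task

The top steel sample tray is stuck in the stack beneath it: turn the black clamp knob clockwise (seen from above) until its red arm has swung right off the tray, then peel the tray loose by tilting it, raising the corner with the blue post about 5 cm while the opposite corner still rests down in the stack. Then lift it out and present it for loading: hold it by the blue post, about level and still, over the middle of the green mat and at least 15 cm above the bench, touching nothing else. Finish while still holding it there (do not put it down), with the clamp left open and the fruits, tissue box and phone left where they are.

Things in the scene. Friction and masses are not known exactly. Their poses are not given: they have to be found in the camera images.
- rack: Fixed white base plate 210 x 220 x 12 mm (y from -135 to 85) with nested steel trays and a clamp post. Origin on the bench under the trays' middle; x along their long side, z up. The top lower tray: floor at z = 24, wall tops at 42, inside 186 x 136. Four sprung rubber buttons in its long walls, at x = -68 and -28, hold the loose tray with 25 N in all (about 8 N at the post when peeled); each lets go once the tray there is 15 mm up.
- clamp (a joint): Quarter-turn clamp on the rack. 0: red arm points along the rack's +y, 2 mm above the tray's rim, blocking it. Grows clockwise seen from above, to its stop at 1.65 rad (at 1.57 the arm points along the rack's +x, beside the tray); the arm is off the tray from 1.15. Starts between 0 and 0.2. Friction 0.05 N m; stays where it is left.
- clamp_knob (a point): Grip point of the knob on its upright turning axis, 84 mm above the bench, at (0, -108) in the rack's frame. The knob is a black upright bar 46 long, 14 wide, from 63 to 99 mm above the bench, long along this point's y, which is where the red arm points (arm 14 wide, reaching 60 mm from the axis, 56 to 63 mm above the bench).
- tray_center (a point): The loose top tray, steel, about 0.18 kg: 180 (x) x 130 (y) x 30 mm, walls and floor 3 mm. Point at its middle, 15 mm above its underside; axes along its sides, z up out of the tray. It starts nested in the stack, aligned with the rack, underside 24 mm and rim 54 mm above the bench.
- tray_post (a point): Blue plastic grip post in the tray's (+x, +y) corner: 26 (tray x) by 14 mm (tray y), its top 68 mm above the tray's underside, 38 above the rim. Point on its axis 52 mm above the underside, (75, 56, 37) mm from tray_center in the tray's axes. Grip it across the 14 mm.
- tray_far_corner (a point): Underside of the tray at the corner diagonally opposite the post, (-90, -65, -15) mm from tray_center: the corner that stays down while peeling.
- mat: Thin green mat 210 (x) x 170 (y) x 4 mm, fixed on the bench; origin at its middle, underside. The place over which to present the tray.
- fruit_a_center (a point): A loose dragon fruit, magenta, 82 mm across, 95 mm high, standing on end; point at its middle. Leave alone.
- fruit_b_center (a point): A second such dragon fruit. Leave alone.
- tissue_box_center (a point): Pink and white tissue box 90 x 130 x 60 mm, loose; point at its middle. Leave alone.
- phone: Black phone 75 x 150 x 10 mm lying on the bench, loose; origin at the middle of its underside. Leave alone.
There are look-alikes about, which are no part of the job. What is shaped like the part that bears tray_center but orange or yellow is not meant.

How it is judged:
On the way, in this order (a step that is already met when the one before it is completed fails the run):
1. the clamp arm is turned off the tray (over 1.15 rad) while the tray is still seated (value of joint clamp above 1.15 rad and z of tray_post in the frame of rack below 0.086 m), for 0.1 s.
2. peeling: the post's corner is raised by over 30 mm while the opposite corner is still less than 12 mm up and in the stack (z of tray_post in the frame of rack above 0.106 m and z of tray_far_corner in the frame of rack between 0.015 and 0.036 m and horizontal distance between tray_center and rack below 0.03 m), for 0.1 s.
At the end, for the whole second after the job is handed in: The tray is held still by its blue post in the fingers, its middle more than 15 cm above the bench and within 5 cm (horizontally) of the mat's middle, tilted less than 0.30 rad (17 degrees), not touching the rack; the clamp is still open (over 1.1 rad); no bystander has moved 3 cm (height (world z) of tray_center above 0.15 m and horizontal distance between tray_center and mat below 0.05 m and angle between tray_center's own z axis and vertical below 0.3 rad and distance between tray_post and the grasp point below 0.05 m and contact force between tray and the fingers above 1 N and linear speed of tray below 0.03 m/s and contact force between tray and rack below 0.1 N and value of joint clamp above 1.1 rad and distance of each of fruit_a_center, fruit_b_center, tissue_box_center, phone from where it was at the start of the episode below 0.03 m); the arm keeps its last pose, push and grip.
It fails at once if the first dragon fruit is displaced by more than 3 cm (distance of fruit_a_center from where it was at the start of the episode above 0.03 m).
It fails at once if the second dragon fruit is displaced by more than 3 cm (distance of fruit_b_center from where it was at the start of the episode above 0.03 m).
It fails at once if the tissue box is displaced by more than 3 cm (distance of tissue_box_center from where it was at the start of the episode above 0.03 m).
It fails at once if the phone is displaced by more than 3 cm (distance of phone from where it was at the start of the episode above 0.03 m).
It also fails if it takes over 61 s, if anything falls off the work surface, if the arm or the gripper's body presses on something with over 40 N, if the wrist force passes 120 N, or if a joint passes its speed limit or range.

## Working session

There is one attempt and no reset: what is moved stays moved. The work goes in short steps, Python scripts to look and compute and a tool call to move; the robot and the scene stay as the last step left them, time stands still between calls to the robot, and variables do not carry over. Pictures are saved under pics/ and viewed, at most 10 in all, crops included, and the job is handed in when it is done.

Besides the shell and the picture viewer there is one more tool, called after ">>>" in YAML: its name, and indented under it one key for each argument. jog_arm: Moves the arm, as the interface text tells. Its arguments: {"type":"object","properties":{"turn":{"type":"array","items":{"type":"array","items":{"type":"number"}}},"delta_pos":{"type":"array","items":{"type":"array","items":{"type":"number"}}},"gripper":{"type":"array","items":{"type":"number"}},"grip_force":{"type":"number"}},"required":["turn","delta_pos","gripper"]}

```bash
mkdir -p pics; python3 - <<'E'
from workcell import read_state, vision
import cv2,numpy as np
for n in("side","top"):
    im=vision.read_camera(n); cv2.imwrite(f"pics/{n}0.png",im[:,:,::-1].copy())
    c=vision.calibration(n); print(n,c, 'campos',-np.array(c["R"]).T@np.array(c["t"]))
s=read_state();print(s)
E
```

```text
side {'vfov': 51.94146981639873, 'cx': 281.1430582698749, 'cy': 220.23890558139001, 'R': array([[ 0.69688952, -0.71714925, -0.00647674],
       [-0.45310197, -0.43326554, -0.77908894],
       [ 0.5559169 ,  0.54587354, -0.62687996]]), 't': array([-0.42771895,  0.24534356,  1.21042574])} campos [-0.26365762 -0.8611788   0.94716586]
top {'vfov': 50.48763469931022, 'cx': 275.97222431360734, 'cy': 215.0432865526451, 'R': array([[-0.0865416 , -0.99623544,  0.00505047],
       [-0.97290958,  0.08342227, -0.21561   ],
       [ 0.214377  , -0.02357289, -0.9764665 ]]), 't': array([-0.10914424,  0.50830234,  1.32276435])} campos [ 0.20151644 -0.11995572  1.40178137]
{'time': 0.1, 'q': array([ 1.19808788e+00,  2.64695022e-01,  1.60524531e+00,  2.25111777e-05,
        1.27370827e+00, -3.69017115e-02]), 'joint_vel': array([ 0.0012123 , -0.00224863, -0.00149654,  0.00061209, -0.00155676,
        0.00126149]), 'joint_torque': array([ 2.59395401e-04, -5.16701782e+01, -3.68590343e+01, -7.30986983e-06,
        6.22483087e-03,  6.75293762e-06]), 'tool_pos': array([0.22218652, 0.6366786 , 0.23007068]), 'tcp_rot': array([-0.52494563, -3.0969771 ,  0.00315467]), 'wrist_force': array([-0.23885672,  0.31169601, -0.55371861]), 'torque': array([-0.00021609,  0.01868925, -0.00819998]), 'grip_force': 0.0, 'width': 0.9975833026522951}
```

View pics/top0.png

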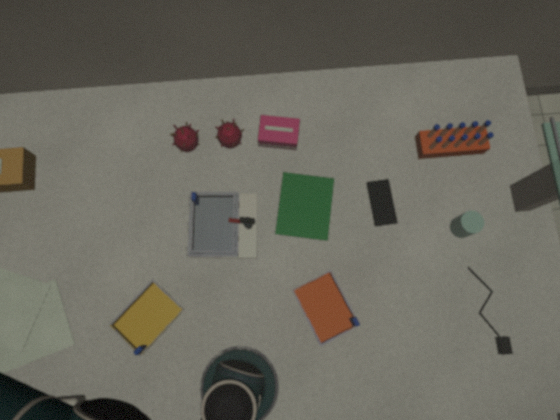

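View pics/side0.png

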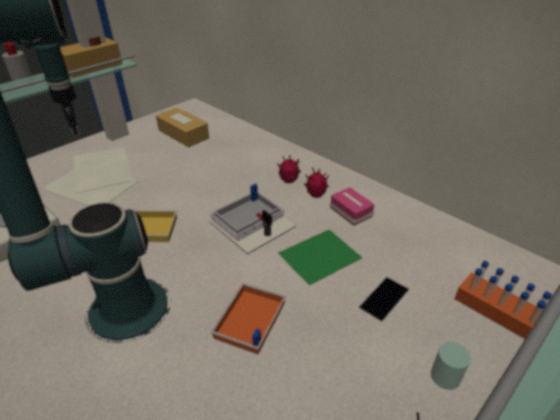

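The top view shows the grey tray at about (215,224), with its post at (195,198), the knob at (247,222) and its red arm pointing left. The mat is centred near (306,206) and the fruits are at (185,137) and (229,133). I'll enlarge the rack area.

```bash
cat > h.py <<'E'
import numpy as np,cv2
from workcell import read_state,vision
from scipy.spatial.transform import Rotation as Ro
def cam(n):
    c=vision.calibration(n); return np.array(c["R"]),np.array(c["t"]),210/np.tan(np.radians(c["vfov"]/2)),c["cx"],c["cy"]
def proj(n,X):
    R,t,f,cx,cy=cam(n); p=np.atleast_2d(X)@R.T+t
    return np.c_[cx+f*p[:,0]/p[:,2],cy+f*p[:,1]/p[:,2]]
def back(n,u,v,z):
    R,t,f,cx,cy=cam(n); o=-R.T@t; d=R.T@np.array([(u-cx)/f,(v-cy)/f,1]); return o+d*(z-o[2])/d[2]
E
python3 - <<'E'
import cv2,numpy as np
t=cv2.imread("pics/top0.png");s=cv2.imread("pics/side0.png")
a=cv2.resize(t[180:270,175:345],None,fx=4.4,fy=4.4,interpolation=cv2.INTER_CUBIC)  # 748x396
a=np.clip(a*1.6,0,255).astype(np.uint8)
cv2.imwrite("pics/topc.png",a)
b=cv2.resize(s[165:265,200:300],None,fx=6,fy=6,interpolation=cv2.INTER_CUBIC)
b=np.clip(b*1.5,0,255).astype(np.uint8)
cv2.imwrite("pics/sidec.png",b)
E
```

```text
(no output)
```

View pics/topc.png

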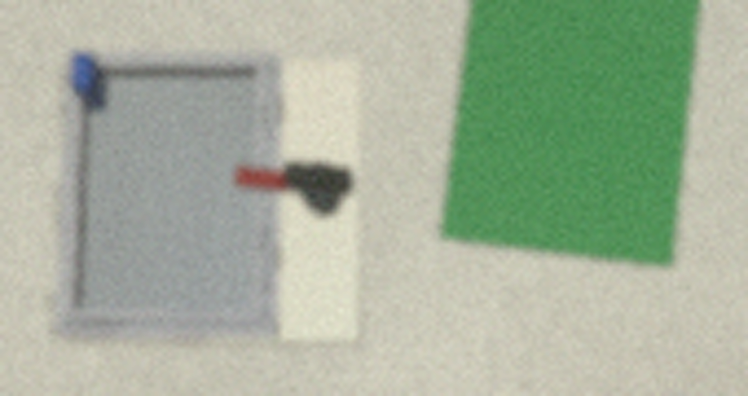

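View pics/sidec.png

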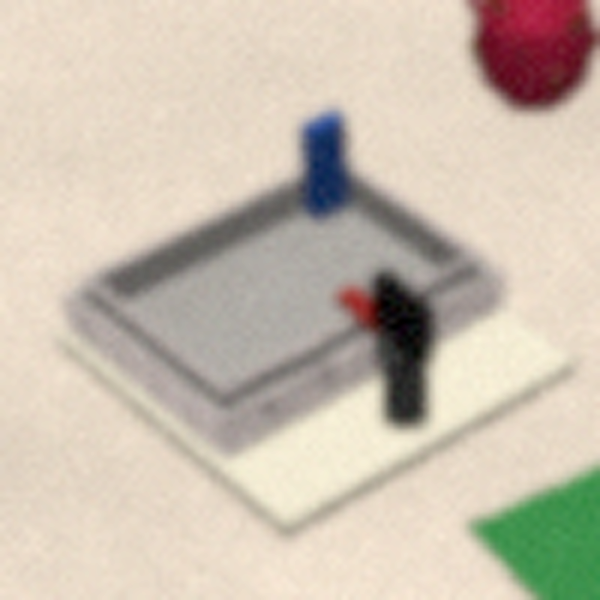

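```bash
cat > fit.py <<'E'
from h import *
from scipy.optimize import least_squares
tc=lambda u,v:((u+.5)/4.4-.5+175,(v+.5)/4.4-.5+180)
sc=lambda u,v:((u+.5)/6-.5+200,(v+.5)/6-.5+165)
P=[("top",(105,-135,12),tc(360,58)),("top",(-105,-135,12),tc(357,341)),("top",(75,56,92),tc(82,66)),
("side",(-105,-135,12),sc(289,528)),("side",(105,-135,12),sc(574,366)),("side",(-105,85,12),sc(60,343)),("side",(75,56,92),sc(323,122))]
def T(p,l): 
    c,s=np.cos(p[2]),np.sin(p[2]); l=np.array(l)/1000.; return np.array([p[0]+c*l[0]-s*l[1],p[1]+s*l[0]+c*l[1],l[2]])
if __name__=="__main__":
    r=least_squares(lambda p:np.ravel([proj(n,T(p,l))[0]-uv for n,l,uv in P]),[.45,.05,0]); p=r.x
    print("rack",p,"res px",r.fun.reshape(-1,2).round(1).tolist())
    a=back("top",*tc(237,178),.0595)-T(p,(0,-108,59.5)); d=np.arctan2(a[1],a[0])
    print("arm len",np.hypot(*a[:2]),"clamp",p[2]+np.pi/2-d)
    print("knob",T(p,(0,-108,84)),"post",T(p,(75,56,76)))
    print("knobproj",proj("top",T(p,(0,-108,99))),proj("side",T(p,(0,-108,99))))
    M=[("top",(105,85,4),(283,173)),("top",(105,-85,4),(334,178)),("top",(-105,-85,4),(327,240)),("top",(-105,85,4),(277,235)),
    ("side",(105,85,4),(326,231)),("side",(105,-85,4),(361,255)),("side",(-105,-85,4),(313,282)),("side",(-105,85,4),(280,254))]
    r=least_squares(lambda p:np.ravel([proj(n,T(p,l))[0]-uv for n,l,uv in M]),[.45,-.2,0]);print("mat",r.x,r.fun.round(1))
    for n,uv,z in(("fa",(185,138),.048),("fb",(229,133),.048),("tb",(279,131),.05),("ph",(382,202),.01)):print(n,back("top",*uv,z).round(3))
    s=read_state();print(Ro.from_rotvec(s["tcp_rot"]).as_matrix().round(3))
E
python3 fit.py
```

```text
rack [ 0.49167281  0.04385683 -0.0814487 ] res px [[0.7, -0.1], [1.1, 0.4], [0.0, 0.9], [-0.3, -0.4], [0.9, -1.3], [-0.9, -2.1], [0.1, -0.3]]
arm len 0.05926054719592897 clamp 0.08862913390152483
knob [ 0.48288607 -0.06378514  0.084     ] post [0.57098026 0.09356928 0.076     ]
knobproj [[246.89941435 219.00202847]] [[266.76229845 213.08042102]]
mat [ 0.53232163 -0.25042077 -0.17314878] [-1.3 -0.8 -0.7 -1.5  2.4 -0.4 -0.9  0.   1.5 -2.7  1.8  1.2 -2.   3.5
 -2.6 -0.6]
fa [0.778 0.118 0.048]
fb [ 0.783 -0.024  0.048]
tb [ 0.776 -0.187  0.05 ]
ph [ 0.521 -0.498  0.01 ]
[[-0.944  0.33  -0.001]
 [ 0.33   0.944 -0.002]
 [ 0.    -0.002 -1.   ]]
```

>>> jog_arm:
  turn:
    - [0, 0, 0]
    - [0, 0, 0]
    - [0, 0, 0]
    - [0, 0, 0]
    - [0, 0, 0]
    - [0, 0, 0]
    - [0, 0, 0]
    - [0, 0, 0]
    - [0, 0, 0]
    - [0, 0, 0]
    - [0, 0, 0]
    - [0, 0, 0]
    - [0, 0, 0]
    - [0, 0, 0]
    - [0, 0, 0]
    - [0, 0, 0]
    - [0, 0, 0]
    - [0, 0, 0]
    - [0, 0, 0]
    - [0, 0, 0]
  delta_pos:
    - [-0.0239, -0.0288, 0.003]
    - [-0.0239, -0.0288, 0.003]
    - [-0.0239, -0.0288, 0.003]
    - [-0.0239, -0.0288, 0.003]
    - [-0.0239, -0.0288, 0.003]
    - [-0.0239, -0.0288, 0.003]
    - [-0.0239, -0.0288, 0.003]
    - [-0.0239, -0.0288, 0.003]
    - [-0.0239, -0.0288, 0.003]
    - [-0.0239, -0.0288, 0.003]
    - [-0.0239, -0.0288, 0.003]
    - [-0.0239, -0.0288, 0.003]
    - [-0.0239, -0.0288, 0.003]
    - [-0.0239, -0.0288, 0.003]
    - [-0.0239, -0.0288, 0.003]
    - [-0.0239, -0.0288, 0.003]
    - [-0.0239, -0.0288, 0.003]
    - [-0.0239, -0.0288, 0.003]
    - [-0.0239, -0.0288, 0.003]
    - [-0.0239, -0.0288, 0.003]
  gripper: [0.085, 0.085, 0.085, 0.085, 0.085, 0.085, 0.085, 0.085, 0.085, 0.085, 0.085, 0.085, 0.085, 0.085, 0.085, 0.085, 0.085, 0.085, 0.085, 0.085]

```text
time: 1.77
tool_pos: [0.4838, -0.066, 0.1709]
tcp_rot: [-0.526, -3.097, -0.0]
wrist_force: [1.0, 0.9, 1.1]
width: 0.996
grip_force: 0.0
```

>>> jog_arm:
  turn:
    - [0, 0, 0.1]
    - [0, 0, 0.1]
    - [0, 0, 0.1]
    - [0, 0, 0.1]
    - [0, 0, 0.1]
    - [0, 0, 0.1]
    - [0, 0, 0.1]
    - [0, 0, 0.1]
    - [0, 0, 0.1]
    - [0, 0, 0.1]
    - [0, 0, 0.1]
    - [0, 0, 0.1]
    - [0, 0, 0.1]
    - [0, 0, 0.1]
    - [0, 0, 0]
    - [0, 0, 0]
  delta_pos:
    - [0, 0, 0]
    - [0, 0, 0]
    - [0, 0, 0]
    - [0, 0, 0]
    - [0, 0, 0]
    - [0, 0, 0]
    - [0, 0, 0]
    - [0, 0, 0]
    - [0, 0, 0]
    - [0, 0, 0]
    - [0, 0, 0]
    - [0, 0, 0]
    - [0, 0, 0]
    - [0, 0, 0]
    - [0, 0, 0]
    - [0, 0, 0]
  gripper: [0.085, 0.085, 0.085, 0.085, 0.085, 0.085, 0.085, 0.085, 0.085, 0.085, 0.085, 0.085, 0.085, 0.085, 0.085, 0.085]

```text
time: 3.1
tool_pos: [0.4836, -0.064, 0.1709]
tcp_rot: [-2.394, -2.034, 0.001]
wrist_force: [0.3, -0.2, -0.2]
width: 0.993
grip_force: 0.0
```

```bash
cat > look.py <<'E'
from h import *
import sys
s=read_state();R=Ro.from_rotvec(s["tcp_rot"]).as_matrix()
print(s["time"],s["tool_pos"].round(4),"q",s["q"].round(3),"F",s["wrist_force"].round(1),"w",round(s["width"],3),"g",round(s["grip_force"],1));print(R.round(4).tolist())
def two(name,ct,cs,k):
    a=vision.read_camera("top");b=vision.read_camera("side")
    f=lambda i,c:cv2.resize(i[c[1]:c[3],c[0]:c[2],::-1],None,fx=k,fy=k,interpolation=cv2.INTER_CUBIC)
    a,b=f(a,ct),f(b,cs);h=max(a.shape[0],b.shape[0])
    p=lambda i:cv2.copyMakeBorder(i,0,h-i.shape[0],0,0,cv2.BORDER_CONSTANT)
    cv2.imwrite(name,np.clip(np.hstack([p(a),p(b)])*1.5,0,255).astype(np.uint8))
if len(sys.argv)>1:
    v=list(map(int,sys.argv[2:])); two("pics/"+sys.argv[1],v[:4],v[4:8],v[8])
E
python3 look.py a1.png 180 170 280 280 200 150 300 260 4
```

```text
3.1 [ 0.4836 -0.064   0.1709] q [-0.183 -0.045  2.06  -0.     1.127 -0.02 ] F [ 0.3 -0.2 -0.2] w 0.993 g 0.0
[[0.1616, 0.9869, -0.0007], [0.9869, -0.1616, 0.0001], [0.0, -0.0007, -1.0]]
```

View pics/a1.png

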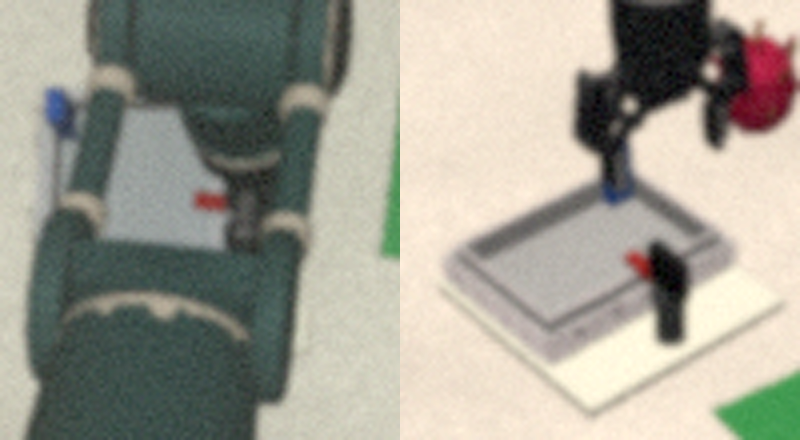

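The open fingers straddle the knob: the midpoint between them in the side view is about (265,186), and the knob top is at (265,212), as predicted. Next I descend and close.

>>> jog_arm:
  turn:
    - [0, 0, 0]
    - [0, 0, 0]
    - [0, 0, 0]
    - [0, 0, 0]
    - [0, 0, 0]
    - [0, 0, 0]
    - [0, 0, 0]
    - [0, 0, 0]
    - [0, 0, 0]
    - [0, 0, 0]
    - [0, 0, 0]
    - [0, 0, 0]
  delta_pos:
    - [0, 0, 0.025]
    - [0, 0, 0.025]
    - [0, 0, 0.025]
    - [0, 0, 0.0145]
    - [0, 0, 0.0135]
    - [0, 0, 0]
    - [0, 0, 0]
    - [0, 0, 0]
    - [0, 0, 0]
    - [0, 0, 0]
    - [0, 0, 0]
    - [0, 0, 0]
  gripper: [0.085, 0.085, 0.085, 0.085, 0.085, 0.085, 0.005, 0.005, 0.005, 0.005, 0.005, 0.005]
  grip_force: 40

```text
time: 4.2
tool_pos: [0.4829, -0.064, 0.0691]
tcp_rot: [-2.395, -2.03, 0.003]
wrist_force: [-0.2, -0.3, 19.1]
width: 0.156
grip_force: 40.8
```

>>> jog_arm:
  turn:
    - [0, 0, 0]
    - [0, 0, 0.097]
    - [0, 0, 0.097]
    - [0, 0, 0.097]
    - [0, 0, 0.097]
    - [0, 0, 0.097]
    - [0, 0, 0.097]
    - [0, 0, 0.097]
    - [0, 0, 0.097]
    - [0, 0, 0.097]
    - [0, 0, 0.097]
    - [0, 0, 0.097]
    - [0, 0, 0.097]
    - [0, 0, 0.097]
    - [0, 0, 0.097]
    - [0, 0, 0.097]
    - [0, 0, 0]
    - [0, 0, 0]
  delta_pos:
    - [0, 0, -0.001]
    - [0, 0, 0]
    - [0, 0, 0]
    - [0, 0, 0]
    - [0, 0, 0]
    - [0, 0, 0]
    - [0, 0, 0]
    - [0, 0, 0]
    - [0, 0, 0]
    - [0, 0, 0]
    - [0, 0, 0]
    - [0, 0, 0]
    - [0, 0, 0]
    - [0, 0, 0]
    - [0, 0, 0]
    - [0, 0, 0]
    - [0, 0, 0]
    - [0, 0, 0]
  gripper: [0.005, 0.005, 0.005, 0.005, 0.005, 0.005, 0.005, 0.005, 0.005, 0.005, 0.005, 0.005, 0.005, 0.005, 0.005, 0.005, 0.005, 0.005]

```text
time: 5.7
tool_pos: [0.4823, -0.0633, 0.0692]
tcp_rot: [-3.139, 0.078, 0.005]
wrist_force: [-5.4, 2.8, 4.9]
width: 0.161
grip_force: 40.4
```

>>> jog_arm:
  turn:
    - [0, 0, 0]
    - [0, 0, 0]
    - [0, 0, 0]
    - [0, 0, 0]
    - [0, 0, 0]
    - [0, 0, 0]
    - [0, 0, 0]
    - [0, 0, 0]
    - [0, 0, 0]
  delta_pos:
    - [0, 0, 0]
    - [0, 0, 0]
    - [0, 0, 0]
    - [0, 0, 0]
    - [0, 0, -0.02]
    - [0, 0, -0.03]
    - [0, 0, -0.03]
    - [0, 0, -0.03]
    - [0, 0, 0]
  gripper: [0.085, 0.085, 0.085, 0.085, 0.085, 0.085, 0.085, 0.085, 0.085]

```text
time: 6.45
tool_pos: [0.4887, -0.065, 0.1864]
tcp_rot: [3.139, -0.077, 0.019]
wrist_force: [0.4, -0.5, 0.9]
width: 0.992
grip_force: 0.0
```

```bash
python3 look.py
```

```text
6.45 [ 0.4887 -0.065   0.1864] q [-0.183 -0.058  2.043 -0.     1.145  1.437] F [ 0.4 -0.5  0.9] w 0.992 g 0.0
[[0.9987, -0.0492, 0.0122], [-0.0492, -0.9988, -0.0023], [0.0123, 0.0017, -0.9999]]
```

>>> jog_arm:
  turn:
    - [0, 0, 0]
    - [0, 0, 0]
    - [0, 0, 0]
    - [0, 0, 0]
    - [0, 0, 0]
    - [0, 0, 0]
    - [0, 0, 0.033]
    - [0, 0, 0]
    - [0, 0, 0]
  delta_pos:
    - [0.0133, -0.027, 0]
    - [0.0133, -0.027, 0]
    - [0.0133, -0.027, 0]
    - [0.0133, -0.027, 0]
    - [0.0133, -0.027, 0]
    - [0.0133, -0.027, 0]
    - [0, 0, 0]
    - [0, 0, 0]
    - [0, 0, 0]
  gripper: [0.085, 0.085, 0.085, 0.085, 0.085, 0.085, 0.085, 0.085, 0.085]

```text
time: 7.2
tool_pos: [0.5714, 0.0939, 0.1787]
tcp_rot: [3.139, -0.127, -0.001]
wrist_force: [-0.2, 0.0, -0.8]
width: 0.996
grip_force: 0.0
```

```bash
python3 look.py a2.png 175 170 275 280 200 150 300 260 4
```

```text
7.2 [0.5714 0.0939 0.1787] q [ 0.12   0.123  1.87  -0.     1.149  1.772] F [-0.2  0.  -0.8] w 0.996 g 0.0
[[0.9967, -0.0806, -0.0009], [-0.0806, -0.9967, -0.0004], [-0.0009, 0.0005, -1.0]]
```

View pics/a2.png

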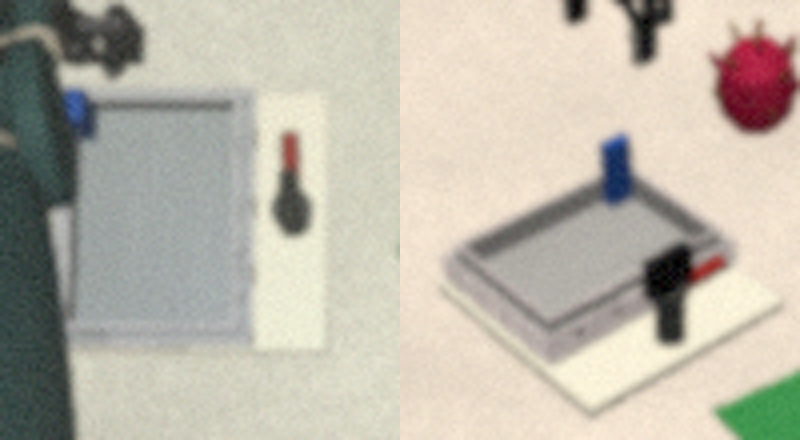

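The red arm now points along +x, clear of the tray (top crop (290,150)), and the tray is still seated. The fingers are above the post at side crop (614,143). Next I descend and grip.

>>> jog_arm:
  turn:
    - [0, 0, 0]
    - [0, 0, 0]
    - [0, 0, 0]
    - [0, 0, 0]
    - [0, 0, 0]
    - [0, 0, 0]
    - [0, 0, 0]
    - [0, 0, 0]
    - [0, 0, 0]
    - [0, 0, 0]
    - [0, 0, 0]
    - [0, 0, 0]
    - [0, 0, 0]
    - [0, 0, 0]
  delta_pos:
    - [0, 0, 0.025]
    - [0, 0, 0.025]
    - [0, 0, 0.025]
    - [0, 0, 0.02]
    - [0, 0, 0.013]
    - [0, 0, 0.01]
    - [0, 0, 0]
    - [0, 0, 0]
    - [0, 0, 0]
    - [0, 0, 0]
    - [0, 0, 0]
    - [0, 0, 0]
    - [0, 0, 0]
    - [0, 0, 0]
  gripper: [0.085, 0.085, 0.085, 0.085, 0.085, 0.085, 0.085, 0.005, 0.005, 0.005, 0.005, 0.005, 0.005, 0.005]
  grip_force: 100

```text
time: 8.47
tool_pos: [0.5721, 0.094, 0.0623]
tcp_rot: [-3.139, 0.129, -0.002]
wrist_force: [-0.7, -1.1, 4.9]
width: 0.15
grip_force: 97.8
```

```bash
python3 look.py; python3 - <<'E'
from h import *; from fit import T
p=[0.4917,0.0439,-0.0814]
s=read_state(); R0=Ro.from_rotvec(s["tcp_rot"]).as_matrix()
a=Ro.from_euler("z",p[2]).apply([.591,-.806,0]); d=Ro.from_euler("z",p[2]).apply([.806,.591,0])
print("axis in tool",(R0.T@a).round(4))
piv=T(p,(-90,-65,24)); tcp=s["tool_pos"]; prev=tcp;Rp=R0
for k in range(1,13):
    th=.27*k/12; Q=Ro.from_rotvec(a*th); new=piv+Q.apply(tcp-piv)+d*.003*k/12; Rn=Q.as_matrix()@R0
    print(k,"dpos tool(prev)",(Rp.T@(new-prev)).round(4),"mid",(Rn.T@(new-prev)).round(4)); prev=new;Rp=Rn
E
```

```text
8.4667 [0.5721 0.094  0.0623] q [0.12  0.246 1.962 0.    0.932 1.773] F [-0.7 -1.1  4.9] w 0.15 g 97.8
[[0.9966, -0.082, 0.0012], [-0.082, -0.9966, 0.0002], [0.0012, -0.0003, -1.0]]
axis in tool [5.915e-01 8.056e-01 5.000e-04]
1 dpos tool(prev) [-0.0005  0.0004 -0.0046] mid [-0.0004  0.0003 -0.0046]
2 dpos tool(prev) [-0.0005  0.0004 -0.0046] mid [-0.0004  0.0003 -0.0046]
3 dpos tool(prev) [-0.0005  0.0004 -0.0046] mid [-0.0004  0.0003 -0.0046]
4 dpos tool(prev) [-0.0005  0.0004 -0.0046] mid [-0.0004  0.0003 -0.0046]
5 dpos tool(prev) [-0.0005  0.0004 -0.0046] mid [-0.0004  0.0003 -0.0046]
6 dpos tool(prev) [-0.0005  0.0004 -0.0046] mid [-0.0004  0.0003 -0.0046]
7 dpos tool(prev) [-0.0005  0.0004 -0.0046] mid [-0.0004  0.0003 -0.0046]
8 dpos tool(prev) [-0.0005  0.0004 -0.0046] mid [-0.0004  0.0003 -0.0046]
9 dpos tool(prev) [-0.0005  0.0004 -0.0046] mid [-0.0004  0.0003 -0.0046]
10 dpos tool(prev) [-0.0005  0.0004 -0.0046] mid [-0.0005  0.0003 -0.0046]
11 dpos tool(prev) [-0.0005  0.0004 -0.0046] mid [-0.0005  0.0003 -0.0046]
12 dpos tool(prev) [-0.0005  0.0004 -0.0046] mid [-0.0005  0.0003 -0.0046]
```

>>> jog_arm:
  turn:
    - [0, 0, 0]
    - [0.0133, 0.0181, 0]
    - [0.0133, 0.0181, 0]
    - [0.0133, 0.0181, 0]
    - [0.0133, 0.0181, 0]
    - [0.0133, 0.0181, 0]
    - [0, 0, 0]
  delta_pos:
    - [0, 0, 0]
    - [-0.0005, 0.0004, -0.0046]
    - [-0.0005, 0.0004, -0.0046]
    - [-0.0005, 0.0004, -0.0046]
    - [-0.0005, 0.0004, -0.0046]
    - [-0.0005, 0.0004, -0.0046]
    - [0, 0, 0]
  gripper: [0.005, 0.005, 0.005, 0.005, 0.005, 0.005, 0.005]
  grip_force: 120

```text
time: 9.05
tool_pos: [0.5678, 0.0916, 0.0856]
tcp_rot: [-3.07, 0.129, -0.147]
wrist_force: [0.3, 2.4, 2.1]
width: 0.143
grip_force: 118.7
```

>>> jog_arm:
  turn:
    - [0.0133, 0.0181, 0]
    - [0.0133, 0.0181, 0]
    - [0.0133, 0.0181, 0]
    - [0.0133, 0.0181, 0]
    - [0.0133, 0.0181, 0]
    - [0.0133, 0.0181, 0]
    - [0, 0, 0]
    - [0, 0, 0]
    - [0, 0, 0]
  delta_pos:
    - [-0.0005, 0.0004, -0.0046]
    - [-0.0005, 0.0004, -0.0046]
    - [-0.0005, 0.0004, -0.0046]
    - [-0.0005, 0.0004, -0.0046]
    - [-0.0005, 0.0004, -0.0046]
    - [-0.0005, 0.0004, -0.0046]
    - [0, 0, 0]
    - [0, 0, 0]
    - [0, 0, 0]
  gripper: [0.005, 0.005, 0.005, 0.005, 0.005, 0.005, 0.005, 0.005, 0.005]

```text
time: 9.8
tool_pos: [0.5611, 0.0869, 0.1109]
tcp_rot: [-2.985, 0.123, -0.308]
wrist_force: [0.4, 4.4, 0.5]
width: 0.139
grip_force: 118.4
```

```bash
python3 look.py a3.png 175 170 275 280 200 150 300 260 4
```

```text
9.8 [0.5611 0.0869 0.1109] q [0.036 0.038 2.121 0.173 0.774 1.577] F [0.4 4.4 0.5] w 0.139 g 118.4
[[0.9757, -0.0671, 0.2086], [-0.0953, -0.9872, 0.1281], [0.1974, -0.1449, -0.9696]]
```

View pics/a3.png

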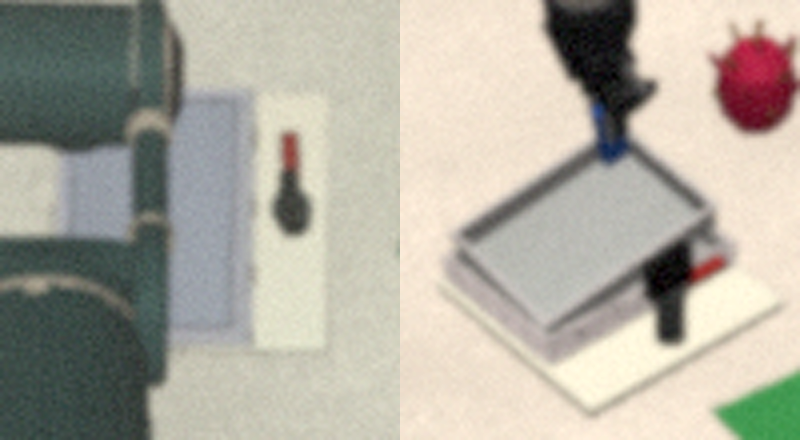

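The tray is tilted with its far corner at side crop (547,325) still down in the stack, and the post is raised about 5 cm. I now lift it straight up.

>>> jog_arm:
  turn:
    - [0, 0, 0]
    - [0, 0, 0]
    - [0, 0, 0]
    - [0, 0, 0]
    - [0, 0, 0]
    - [0, 0, 0]
    - [0, 0, 0]
    - [0, 0, 0]
    - [0, 0, 0]
    - [0, 0, 0]
  delta_pos:
    - [0.001, -0.0007, -0.0048]
    - [0.001, -0.0007, -0.0048]
    - [0.001, -0.0007, -0.0048]
    - [0.001, -0.0007, -0.0048]
    - [0.001, -0.0007, -0.0048]
    - [0.001, -0.0007, -0.0048]
    - [0.001, -0.0007, -0.0048]
    - [0.001, -0.0007, -0.0048]
    - [0.001, -0.0007, -0.0048]
    - [0, 0, 0]
  gripper: [0.005, 0.005, 0.005, 0.005, 0.005, 0.005, 0.005, 0.005, 0.005, 0.005]

```text
time: 10.73
tool_pos: [0.5621, 0.0868, 0.1569]
tcp_rot: [-2.985, 0.122, -0.312]
wrist_force: [0.3, -0.7, -1.6]
width: 0.141
grip_force: 118.0
```

>>> jog_arm:
  turn:
    - [0, 0, 0]
    - [0, 0, 0]
    - [0, 0, 0]
    - [0, 0, 0]
    - [-0.0333, -0.0453, 0]
    - [-0.0333, -0.0453, 0]
    - [-0.0333, -0.0453, 0]
    - [-0.0333, -0.0453, 0]
    - [-0.0131, -0.0179, 0]
    - [0, 0, 0]
    - [0, 0, 0]
    - [0, 0, 0]
  delta_pos:
    - [0.004, -0.0029, -0.0194]
    - [0.004, -0.0029, -0.0194]
    - [0.004, -0.0029, -0.0194]
    - [0.004, -0.0029, -0.0194]
    - [0, 0, 0]
    - [0, 0, 0]
    - [0, 0, 0]
    - [0, 0, 0]
    - [0, 0, 0]
    - [0, 0, 0]
    - [0, 0, 0]
    - [0, 0, 0]
  gripper: [0.005, 0.005, 0.005, 0.005, 0.005, 0.005, 0.005, 0.005, 0.005, 0.005, 0.005, 0.005]

```text
time: 11.73
tool_pos: [0.5609, 0.0867, 0.2349]
tcp_rot: [-3.139, 0.129, 0.0]
wrist_force: [-0.5, 0.5, -1.3]
width: 0.141
grip_force: 117.9
```

```bash
python3 look.py a4.png 160 160 260 290 190 120 290 250 4;python3 -c "
from h import *
s=read_state();R=Ro.from_rotvec(s['tcp_rot']).as_matrix()
print(R.T@(np.array([.6116,-.2007,.235])-s['tool_pos']))"
```

```text
11.7333 [0.5609 0.0867 0.2349] q [0.109 0.059 1.833 0.    1.249 1.762] F [-0.5  0.5 -1.3] w 0.141 g 117.9
[[0.9966, -0.0822, -0.0001], [-0.0822, -0.9966, 0.0004], [-0.0002, -0.0004, -1.0]]
[7.42523718e-02 2.82014623e-01 9.86004111e-05]
```

View pics/a4.png

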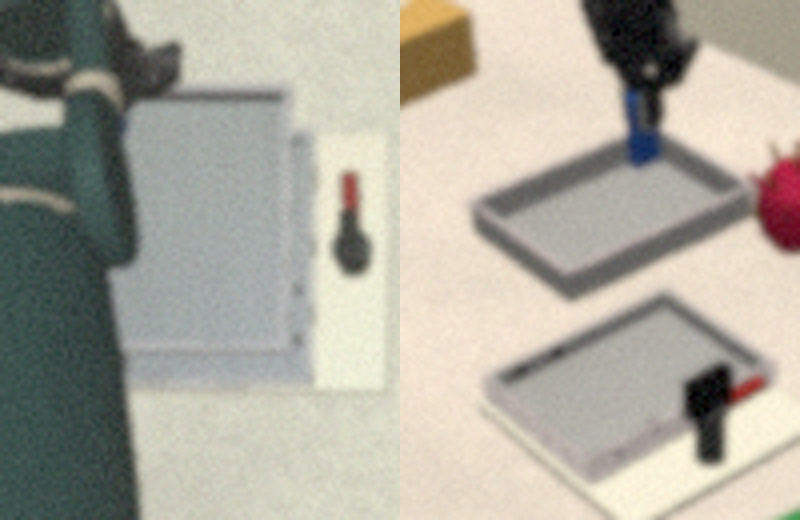

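The tray is out of the stack and about level, hanging by its post. I now carry it over the mat.

>>> jog_arm:
  turn:
    - [0, 0, 0]
    - [0, 0, 0]
    - [0, 0, 0]
    - [0, 0, 0]
    - [0, 0, 0]
    - [0, 0, 0]
    - [0, 0, 0]
    - [0, 0, 0]
    - [0, 0, 0]
    - [0, 0, 0]
    - [0, 0, 0]
    - [0, 0, 0]
    - [0, 0, 0]
    - [0, 0, 0]
    - [0, 0, 0]
    - [0, 0, 0]
    - [0, 0, 0]
    - [0, 0, 0]
    - [0, 0, 0]
    - [0, 0, 0]
  delta_pos:
    - [0.0025, 0.009, 0]
    - [0.005, 0.019, 0]
    - [0.005, 0.019, 0]
    - [0.005, 0.019, 0]
    - [0.005, 0.019, 0]
    - [0.005, 0.019, 0]
    - [0.005, 0.019, 0]
    - [0.005, 0.019, 0]
    - [0.005, 0.019, 0]
    - [0.005, 0.019, 0]
    - [0.005, 0.019, 0]
    - [0.005, 0.019, 0]
    - [0.005, 0.019, 0]
    - [0.005, 0.019, 0]
    - [0.005, 0.019, 0]
    - [0.0017, 0.007, 0]
    - [0, 0, 0]
    - [0, 0, 0]
    - [0, 0, 0]
    - [0, 0, 0]
  gripper: [0.005, 0.005, 0.005, 0.005, 0.005, 0.005, 0.005, 0.005, 0.005, 0.005, 0.005, 0.005, 0.005, 0.005, 0.005, 0.005, 0.005, 0.005, 0.005, 0.005]

```text
time: 13.5
tool_pos: [0.612, -0.1993, 0.2353]
tcp_rot: [-3.139, 0.128, 0.0]
wrist_force: [0.3, -0.1, -1.1]
width: 0.14
grip_force: 118.0
```

```bash
python3 look.py a5.png 160 110 360 260 230 130 430 280 2; python3 -c "
from h import *
import cv2
a=vision.read_camera('top');b=vision.read_camera('side');cv2.imwrite('pics/a6.png',np.clip(np.hstack([a[100:300,150:410],b[100:330,190:450][:200]])[:,:,::-1]*1.5,0,255).astype(np.uint8))
m=[.532,-.25]
from fit import T
for n in('top','side'):print(n,[proj(n,T([*m,-.0814],(x,y,242)))[0].round(0).tolist() for x,y in((90,65),(90,-65),(-90,-65),(-90,65))])"
```

```text
13.5 [ 0.612  -0.1993  0.2353] q [-0.354  0.203  1.671  0.     1.268  1.298] F [ 0.3 -0.1 -1.1] w 0.14 g 118.0
[[0.9967, -0.0811, -0.0001], [-0.0811, -0.9967, 0.0005], [-0.0002, -0.0004, -1.0]]
top [[287.0, 153.0], [334.0, 153.0], [336.0, 217.0], [287.0, 217.0]]
side [[329.0, 173.0], [363.0, 191.0], [318.0, 217.0], [285.0, 196.0]]
```

View pics/a5.png

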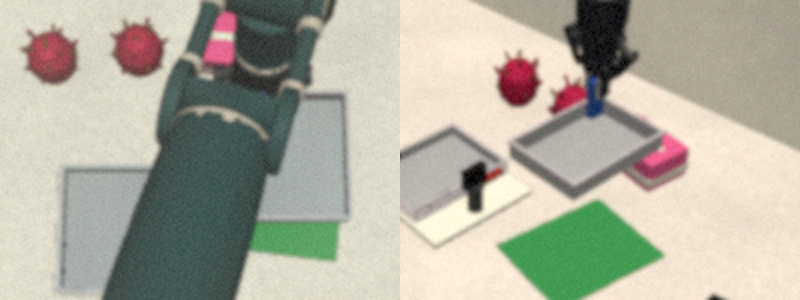

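The tray's right corners are at about (334,157) and (334,219) in the top view, within about 1 cm of the prediction for a tray centred over the mat. It is level and still, and the fruits and tissue box haven't moved, so I'm handing in.

```bash
python3 -c "
from workcell import ticket
print(ticket.finish_job())"
```

```text
the job is handed in; nothing more can be done
None
```

The job is handed in at about 13.5 s: the clamp is open, the tray was peeled and lifted out, and it is held level and still by its blue post over the mat, its middle about 21 cm above the bench; no verdict was returned.

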